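# Release the spring drawer of the blade safe with a screwdriver

## Robot

A 6-joint arm with a two-finger parallel gripper is mounted at the origin on the work surface; the furniture and walls round the work are solid. World frame = base frame: x ahead of the robot, y to its left, z up, the work surface at z = 0. Lengths are in m, angles in rad, forces in N, time in s.
With the tool pointing down it reaches from about 0.25 to 0.8 m from the base axis. Payload 8.5 kg.
Tool frame: the origin (TCP) lies midway between the tips of the shut fingers; the grasp point (between the pads) lies 19 mm behind it; z points along the fingers, y is the line along which they close (so a half turn about z gives the same grasp; the last joint's range is limited). The gripper opens to 85 mm and grips with 20 to 120 N. Pads are 22 mm wide; open, the fingers measure 114 mm over their backs; the gripper's body (76 mm by 85 mm) begins 54 mm behind the grasp point. The pads swing forward as they close: fully open they stand 13 mm farther back than shut.
Start: joints at [-1.219, 0.238, -0.013, 1.319, 0, 1.571], TCP at [0.181, -0.493, 0.192] pointing down, gripper open.
Joint ranges: [-2.66, 2.66], [-1.03, 1.9], [-1.14, 1.46], [-1.82, 2.27], [-1.45, 1.34], [-3.14, 3.14]. Speed limits (rad/s): [2.22, 2.22, 2.79, 3.14, 3.14, 3.14].

## Interface

Orientations are given as a rotation vector (axis times angle).
In Python, from rig import robot gives the robot as it stands. The module is installed in compiled form; this text tells all that it offers.
- The arm moves only by the shell command python3 -m pendant 'ROWS'. ROWS is JSON, a list of rows, each a list of 3 entries, a list of its own where there are three numbers: the closure, from 0 (fully open) to 1 (shut), then the shift along the tool's x, y, z in mm, then the turn, a rotation vector about the tool's x, y, z in degrees. A call has 1 to 12 rows; each row is the pose to reach, as a shift and turn from the pose commanded when the call began, along the tool's axes at that moment; what a row does not reach only later rows make up. A row lasts 1/8 s, in which the tool goes at most 62.5 mm and 10.7 degrees, less where a joint would pass 70% of its speed; a pose out of reach is approached as far as the arm can. A call with a gripper value outside its range is refused whole. The fingers move at their own pace and stop on an object; the grip force is fixed at half the most. Time passes only in rows, so rows that repeat a pose let the fingers close. It gives the time, the measured TCP pose, the force, the opening and the grip force at its end, in the units of the state.
- robot.state(): the state, without advancing time (a new reading comes with each control period).
- robot.get_image(name): name is "scene" or "top" or "wrist"; returns the picture (400x640x3 uint8, blue, green, red); there is no depth.
- robot.camera_model(name): a dict with "fx", "fy", "cx", "cy" (pixels), "dist_coeffs" ([k1, k2, p1, p2, k3] as OpenCV has them; the pictures are not rectified), "world_from_camera" (4x4, takes a point from camera to world coordinates); the wrist camera has in their place "hand_eye" (4x4, takes a point from camera to tool coordinates, whose origin is the TCP and whose axes are the flange's). Camera axes: x right, y down, z forward; pixel columns grow to the right and rows downward; lengths in m; the calibration is good to about 2 mm. A picture is of the moment at which its call begins: read the wrist's pose just before it. camera_model takes no time and is no camera call.
- robot.hand_in(): hands the job in; it is judged then, once.
The state is a dict: "t": time; "joints": joint angles; "qd": joint speeds; "effort": joint torques, N m; "tcp_pos": TCP position; "orientation": TCP orientation; "ft_force": force on the tool from outside, world axes, zero at the start; "wrist_torque": the same for the moment, N m; "grip_width": finger opening in m; "grasp_force": force on a finger pad.
Only numpy, scipy, OpenCV 4.12 (cv2) and the standard library are available. Lean on these libraries where they do the work, as an engineer would, in place of code of your own. Each camera call takes 0.05 s, during which the arm holds its last target. There are 200 camera calls.

## Task

Open the blue spare-blade safe: take the red-handled screwdriver out of its wooden block stand in the tool tray, push its blade straight down through the yellow-ringed access hole in the top of the safe until the hidden latch gives and the drawer springs out. Then stand the screwdriver upright, fully down in its own wooden stand again, leaving the drawer out and the marker in the other stand alone.

Things in the scene. Friction and masses are not known exactly. Their poses are not given: they have to be found in the camera images.
- screwdriver_mid (a point): Centre of the screwdriver's red round handle, half-way up: grip here. It starts upright, blade down, leaning at most 3 deg; 196 mm long, 0.11 kg. Handle 92 mm long, about 29 mm thick, from 46 mm below to 46 mm above this point; below it a bare steel blade, 8 mm thick, 104 mm long. Local y runs from blade to handle end (up).
- screwdriver_tip (a point): End of the screwdriver's steel blade, on its axis, 150 mm from the middle of the handle.
- access_hole (a point): Centre of the 28 mm round access hole, on top of its yellow ring (42 mm outside, 3 mm high), 108 mm above the table. The fixed blue steel safe is 150 x 130 x 105 mm; hole 36 mm behind its middle. z up, x to its back; drawer opens to -x. A level spring plate, wider than the hole, lies 48 mm below this point; its stop is 10 mm lower; pressed 6 mm or more it frees the drawer; 2 N at first, 5 to 7 N at the stop.
- drawer (a joint): Travel of the safe's grey-fronted drawer, m: 0 shut and latched, 0.06 fully out. No handle; its own spring pushes it out in about 1 s once the latch is pressed, and the latch need not be held after that.
- socket (a point): Centre of the mouth of the screwdriver's socket, on top of its fixed wooden block stand (60 x 60 mm, 104 mm high) in the shallow wooden tool tray. The mouth is a 30 mm funnel narrowing within 5 mm to a 20 mm bore 100 mm deep; the blade's end rests on the bore's floor, 10 mm above the table. The marker's stand, in the same tray, looks alike; which stand is nearer the safe varies.
- marker_mid (a point): Middle of the blue and white marker, 17 mm thick, 135 mm long, that stands upright in the other wooden block, its top about 145 mm above the table; leave it there.
Things that resemble listed ones, but are neither listed nor needed, are in the scene too. There is more than one size of the part that bears screwdriver_mid; the job needs the largest. Of the things that look like the part that bears access_hole, the smaller one is meant.

How it is judged:
On the way, in this order (a step that is already met when the one before it is completed fails the run):
1. the screwdriver's blade enters the access hole of the safe (horizontal distance between screwdriver_tip and access_hole below 0.016 m and z of screwdriver_tip in the frame of access_hole below -0.008 m).
2. the latch trips and the drawer springs out (value of joint drawer above 0.05 m), for 0.2 s.
At the end, for the whole second after the job is handed in: The drawer is out by more than 50 mm and the screwdriver stands in its own stand again: blade end within 15 mm of the socket's axis and less than 35 mm above the table, leaning less than 12 degrees (value of joint drawer above 0.05 m and horizontal distance between screwdriver_tip and socket below 0.015 m and height (world z) of screwdriver_tip below 0.035 m and angle between screwdriver_mid's own y axis and vertical below 0.21 rad); the robot touches nothing.
It fails at once if the marker is taken or knocked out of its stand (distance of marker_mid from where it was at the start of the episode above 0.04 m).
It also fails if it takes over 64 s, if anything falls off the work surface, if the arm or the gripper's body presses on something with over 40 N, if the wrist force passes 120 N, or if a joint passes its speed limit or range.

## Working session

There is one attempt and no reset: what is moved stays moved. The work goes in short steps, Python scripts to look and compute and a shell command to move; the robot and the scene stay as the last step left them, time stands still between calls to the robot, and variables do not carry over. Pictures are saved under pics/ and viewed, at most 12 in all, crops included, and the job is handed in when it is done.

```bash
mkdir -p pics; python3 - <<'E'
from rig import robot
import cv2,numpy as np
s=robot.state();print(s['t'],s['tcp_pos'],s['orientation'],s['ft_force'])
for n in ("scene","top"):
    cv2.imwrite(f"pics/{n}0.png",robot.get_image(n)); m=robot.camera_model(n)
    print(n,m['fx'],m['fy'],m['cx'],m['cy'],m['dist_coeffs'],np.round(m['world_from_camera'],3).tolist())
print(robot.camera_model("wrist"))
E
```

```text
0.0 [ 0.18073667 -0.49240962  0.19106436] [-3.09170720e+00 -5.49500290e-01  4.13712103e-04] [-0.73293663  0.22769486 -0.61859978]
scene 514.1059839228741 514.1059839228741 320.805312405792 205.94559855815243 [-0.07955038  0.          0.          0.          0.        ] [[-0.238, 0.397, -0.886, 1.543], [0.971, 0.097, -0.217, 0.145], [-0.0, -0.913, -0.409, 0.658], [0.0, 0.0, 0.0, 1.0]]
top 512.7904283428918 512.7904283428918 312.6496650819034 201.42391094633587 [-0.07276498  0.          0.          0.          0.        ] [[-0.015, -0.986, 0.167, 0.21], [-1.0, 0.016, 0.001, -0.168], [-0.004, -0.167, -0.986, 1.144], [0.0, 0.0, 0.0, 1.0]]
{'fx': 318.2985744305387, 'fy': 318.2985744305387, 'cx': 315.43625006496524, 'cy': 204.86191995142744, 'dist_coeffs': array([-0.01456721,  0.        ,  0.        ,  0.        ,  0.        ]), 'hand_eye': array([[ 8.37232384e-04, -9.48494611e-01, -3.16792159e-01,
         8.12659737e-02],
       [ 9.99999544e-01,  6.48475029e-04,  7.01270299e-04,
        -4.48609645e-04],
       [-4.59719295e-04, -3.16792602e-01,  9.48494721e-01,
        -1.82345787e-01],
       [ 0.00000000e+00,  0.00000000e+00,  0.00000000e+00,
         1.00000000e+00]])}
```

View pics/scene0.png

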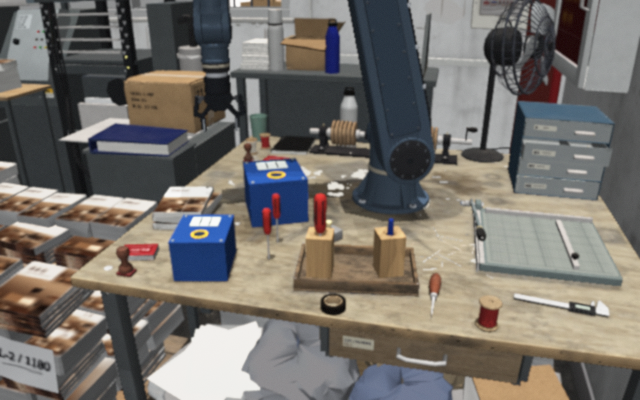

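View pics/top0.png

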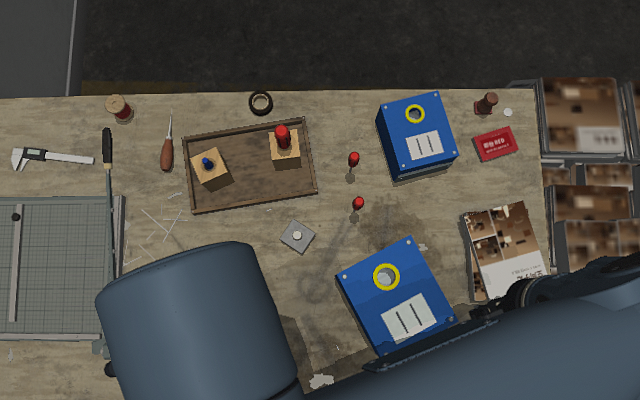

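The top view shows the screwdriver handle at (283,138) and the marker's stand at (208,165). The safes have rings at (415,113) and (386,277), and the far one at (415,113) is the smaller. Two small red screwdrivers stand at (353,159) and (358,203).

```bash
cat > h.py <<'E'
from rig import robot
import cv2,numpy as np
from scipy.spatial.transform import Rotation as R
def pose():
    s=robot.state();T=np.eye(4);T[:3,:3]=R.from_rotvec(s['orientation']).as_matrix();T[:3,3]=s['tcp_pos'];return T
def ray(n,uv,T=None):
    m=robot.camera_model(n);K=np.array([[m['fx'],0,m['cx']],[0,m['fy'],m['cy']],[0,0,1]])
    W=m['world_from_camera'] if n!='wrist' else T@m['hand_eye']
    p=cv2.undistortPoints(np.array([[uv]],float),K,np.array(m['dist_coeffs']))[0,0]
    return W[:3,3],W[:3,:3]@np.array([p[0],p[1],1])
def onz(r,z): return r[0]+r[1]*(z-r[0][2])/r[1][2]
def tri(a,b):
    M=np.array([a[1],-b[1]]).T;s=np.linalg.lstsq(M,b[0]-a[0],rcond=None)[0]
    p,q=a[0]+s[0]*a[1],b[0]+s[1]*b[1];return (p+q)/2,np.linalg.norm(p-q)
def blobs(img,lo,hi,amin=15):
    h=cv2.cvtColor(img,cv2.COLOR_BGR2HSV)
    if lo[0]<0: k=cv2.inRange(h,(0,lo[1],lo[2]),hi)|cv2.inRange(h,(180+lo[0],lo[1],lo[2]),(180,255,255))
    else: k=cv2.inRange(h,lo,hi)
    c,_=cv2.findContours(k,cv2.RETR_EXTERNAL,cv2.CHAIN_APPROX_NONE)
    return [x[:,0] for x in c if cv2.contourArea(x)>=amin]
YEL=((22,120,100),(36,255,255));RED=((-8,140,60),(8,255,255))
E
python3 - <<'E'
from h import *
for n in("scene","top"):
    im=cv2.imread(f"pics/{n}0.png")
    for c in blobs(im,*YEL):
        e=cv2.fitEllipse(c);print(n,"yel",np.round(e[0],1),np.round(e[1],1),onz(ray(n,e[0]),.108).round(4))
    for c in blobs(im,*RED):
        r=cv2.minAreaRect(c.astype(np.float32));b=cv2.boxPoints(r).round(1);print(n,"red",np.round(r[0],1),np.round(r[1],1),b.tolist())
E
```

```text
scene yel [199.  233.7] [ 6.8 16.3] [ 0.5738 -0.3867  0.108 ]
scene yel [275.9 174.3] [ 5.4 14.8] [ 0.1555 -0.3357  0.108 ]
scene red [487.8 317.7] [17.1 18.6] [[477.6000061035156, 325.1000061035156], [481.20001220703125, 306.79998779296875], [498.0, 310.20001220703125], [494.29998779296875, 328.5]]
scene red [434. 283.] [16.  8.] [[430.0, 275.0], [438.0, 275.0], [438.0, 291.0], [430.0, 291.0]]
scene red [140.6 249.4] [10. 31.] [[125.0, 245.0], [156.0, 243.89999389648438], [156.3000030517578, 253.8000030517578], [125.30000305175781, 255.0]]
scene red [266.5 220.5] [25.  7.] [[263.0, 208.0], [270.0, 208.0], [270.0, 233.0], [263.0, 233.0]]
scene red [275.5 205.5] [23.  7.] [[272.0, 194.0], [279.0, 194.0], [279.0, 217.0], [272.0, 217.0]]
scene red [320.  212.5] [39. 12.] [[314.0, 193.0], [326.0, 193.0], [326.0, 232.0], [314.0, 232.0]]
scene red [273.4 157.1] [ 3. 17.] [[264.79998779296875, 156.1999969482422], [281.79998779296875, 155.0], [282.0, 158.0], [265.0, 159.1999969482422]]
scene red [265.  141.5] [9. 6.] [[262.0, 137.0], [268.0, 137.0], [268.0, 146.0], [262.0, 146.0]]
scene red 
[... 321 characters left out ...]
]
top red [358.3 201.8] [10.4 10.1] [[351.79998779296875, 198.39999389648438], [361.3999938964844, 195.1999969482422], [364.70001220703125, 205.10000610351562], [355.1000061035156, 208.3000030517578]]
top red [353.5 159. ] [14.  9.] [[349.0, 152.0], [358.0, 152.0], [358.0, 166.0], [349.0, 166.0]]
top red [495.8 143.3] [25.6 38.6] [[473.3999938964844, 137.1999969482422], [510.0, 125.0], [518.0999755859375, 149.3000030517578], [481.5, 161.5]]
top red [281. 136.] [22. 14.] [[274.0, 125.0], [288.0, 125.0], [288.0, 147.0], [274.0, 147.0]]
top red [123.9 113.1] [ 8.9 15.4] [[115.0, 114.0], [127.5, 104.9000015258789], [132.6999969482422, 112.0999984741211], [120.19999694824219, 121.19999694824219]]
```

```bash
python3 - <<'E'
from h import *
print(tri(ray("scene",(319.7,212.5)),ray("top",(281,136))))
print(onz(ray("scene",(319.7,212.5)),.16),onz(ray("top",(281,136)),.16))
print("bottom",onz(ray("scene",(319.7,230)),.114))
# block top in top image: wood mask
im=cv2.imread("pics/top0.png")[100:220,170:330]; cv2.imwrite("pics/c1.png",cv2.resize(im,None,fx=4,fy=4))
T=pose();print(T.round(4).tolist())
E
```

```text
(array([ 0.50899621, -0.10885526,  0.16441715]), np.float64(0.004469771112889527))
[ 0.50022093 -0.11333215  0.16      ] [ 0.50980784 -0.1064064   0.16      ]
bottom [ 0.49856852 -0.11378344  0.114     ]
[[0.9388, 0.3446, -0.0005, 0.1808], [0.3446, -0.9388, 0.0012, -0.4924], [-0.0, -0.0013, -1.0, 0.1912], [0.0, 0.0, 0.0, 1.0]]
```

View pics/c1.png

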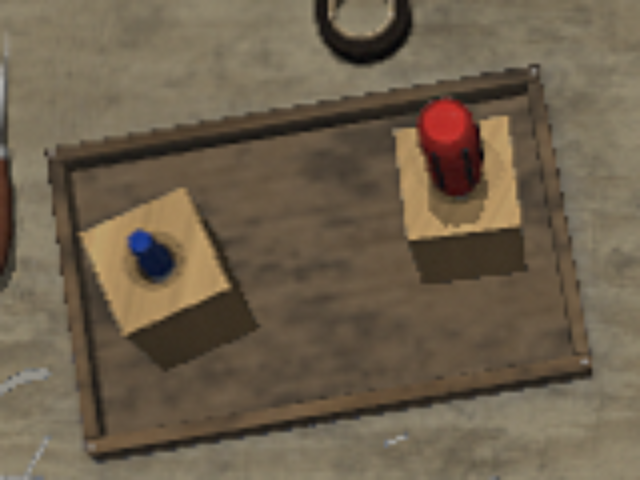

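The crop shows the screwdriver's block top with corners near (397,128), (510,117), (521,228) and (408,242). I'll go above it and measure with the wrist camera.

```bash
python3 -m pendant '[[0,[0,0,-60],[0,0,0]],[0,[0,0,-120],[0,0,0]],[0,[55,-30,-130],[0,0,0]],[0,[110,-60,-130],[0,0,0]],[0,[165,-92,-130],[0,0,0]],[0,[220,-123,-130],[0,0,0]],[0,[275,-154,-130],[0,0,0]],[0,[330,-185,-130],[0,0,0]],[0,[385,-216,-130],[0,0,0]],[0,[438,-246,-130],[0,0,0]],[0,[438,-246,-130],[0,0,0]],[0,[438,-246,-130],[0,0,0]]]'
python3 - <<'E'
from h import *
T=pose();im=robot.get_image("wrist");cv2.imwrite("pics/w1.png",im);np.save("w1.npy",T)
print(T.round(4).tolist(),robot.state()['joints'].round(2) if hasattr(robot.state()['joints'],'round') else robot.state()['joints'])
for c in blobs(im,*RED,60):
    r=cv2.minAreaRect(c.astype(np.float32));print(r,onz(ray("wrist",r[0],T),.16))
E
```

```text
t: 1.6
tcp_pos: [0.5072, -0.1107, 0.3212]
orientation: [-3.092, -0.552, 0.002]
ft_force: [0.4, -0.1, 0.2]
grip_width: 0.0853
grasp_force: 0.0
[[0.9383, 0.3458, -0.0012, 0.5072], [0.3458, -0.9383, 0.0001, -0.1107], [-0.0011, -0.0005, -1.0, 0.3212], [0.0, 0.0, 0.0, 1.0]] [-0.22  0.22  0.29  1.64 -0.    2.57]
((382.2413330078125, 287.10345458984375), (34.53933334350586, 14.112845420837402), 68.19859313964844) [ 0.40281953 -0.23781589  0.16      ]
((586.4954223632812, 239.58306884765625), (57.411468505859375, 32.50543212890625), 3.1798300743103027) [ 0.54670769 -0.44106945  0.16      ]
((406.3780517578125, 229.0975799560547), (30.922407150268555, 14.524161338806152), 51.34019470214844) [ 0.48430746 -0.23218804  0.16      ]
((314.5, 179.0), (38.0, 27.0), 90.0) [ 0.50347714 -0.11060795  0.16      ]
```

View pics/w1.png

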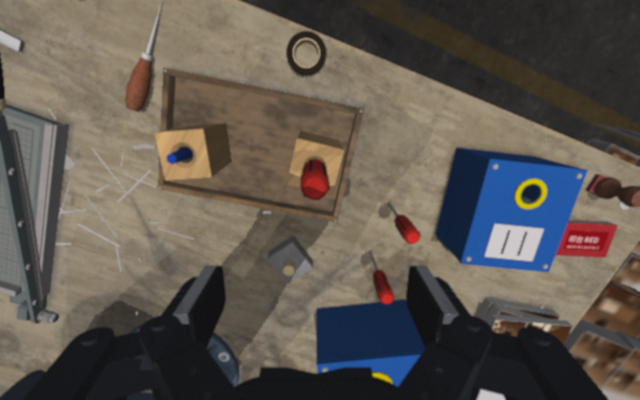

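The wrist view shows the handle at (314,179) and the safe's ring at (531,193). The small drivers are at (406,229) and (382,287). The views agree on about (0.504,-0.110), so I'll descend and grip.

```bash
python3 -m pendant '[[0,[-2,-2,40],[0,0,0]],[0,[-2,-2,80],[0,0,0]],[0,[-2,-2,120],[0,0,0]],[0,[-2,-2,150],[0,0,0]],[0,[-2,-2,176],[0,0,0]],[0,[-2,-2,176],[0,0,0]],[0,[-2,-2,176],[0,0,0]]]'
python3 - <<'E'
from h import *
T=pose();im=robot.get_image("wrist");cv2.imwrite("pics/w2.png",im)
cv2.imwrite("pics/s2.png",robot.get_image("scene")[150:300,240:440].repeat(3,0).repeat(3,1))
print(T[:3,3])
E
```

```text
t: 2.52
tcp_pos: [0.5048, -0.1107, 0.1469]
orientation: [3.093, 0.547, 0.002]
ft_force: [0.2, 0.1, 1.4]
grip_width: 0.0852
grasp_force: 0.0
[ 0.50484772 -0.11066385  0.14694558]
```

View pics/w2.png

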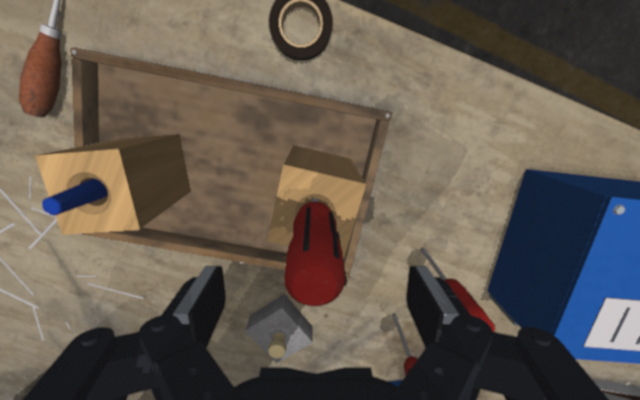

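The handle sits centred between the fingers at column 315. I'll check its offset along the tool's x.

```bash
python3 - <<'E'
from h import *
T=pose()
for uv,z in(((315,277),.206),((317,212),.114),((317,203),.104)):
    p=onz(ray("wrist",uv,T),z);print(p,(np.linalg.inv(T)@np.r_[p,1])[:3]*1000)
E
```

```text
[ 0.51099322 -0.10765986  0.206     ] [  6.34735332  -0.52185156 -58.87398818]
[ 0.50934538 -0.1098207   0.114     ] [ 3.88979258  0.84012647 33.12324033]
[ 0.51269827 -0.10864994  0.104     ] [ 7.4226343   0.88287196 43.12972724]
```

```bash
python3 -m pendant '[[0,[5,0,0],[0,0,0]],[0,[5,0,0],[0,0,0]],[0.9,[5,0,0],[0,0,0]],[0.9,[5,0,0],[0,0,0]],[0.9,[5,0,0],[0,0,0]],[0.9,[5,0,0],[0,0,0]],[0.9,[5,0,0],[0,0,0]],[0.9,[5,0,0],[0,0,0]]]'
python3 -c "
from h import *
print(pose().round(4).tolist())"
```

```text
t: 3.62
tcp_pos: [0.5097, -0.1081, 0.146]
orientation: [3.093, 0.55, 0.001]
ft_force: [-0.7, -0.6, 5.8]
grip_width: 0.0265
grasp_force: 59.2
[[0.9388, 0.3445, 0.0006, 0.5097], [0.3445, -0.9388, -0.0001, -0.1081], [0.0006, 0.0003, -1.0, 0.146], [0.0, 0.0, 0.0, 1.0]]
```

```bash
python3 -m pendant '[[0.9,[0,0,-10],[0,0,0]],[0.9,[0,0,-30],[0,0,0]],[0.9,[0,0,-55],[0,0,0]],[0.9,[0,0,-80],[0,0,0]],[0.9,[0,0,-105],[0,0,0]],[0.9,[0,0,-130],[0,0,0]],[0.9,[0,0,-145],[0,0,0]],[0.9,[0,0,-145],[0,0,0]],[0.9,[0,0,-145],[0,0,0]]]'
python3 - <<'E'
from h import *
T=pose();print(T.round(4).tolist());np.save("T3.npy",T)
for n in("wrist","scene","top"): cv2.imwrite(f"pics/{n}3.png",robot.get_image(n))
a=cv2.imread("pics/wrist3.png")[60:360,180:460];b=cv2.imread("pics/scene3.png")[100:300,260:400];c=cv2.imread("pics/top3.png")[90:220,230:340]
r=lambda i,h:cv2.resize(i,None,fx=h/i.shape[0],fy=h/i.shape[0],interpolation=2)
# left: scene x3 (600h... w420); right: top
b=r(b,560);c=r(c,360)
o=np.zeros((560,b.shape[1]+c.shape[1],3),np.uint8);o[:,:b.shape[1]]=b;o[:360,b.shape[1]:]=c;print(o.shape)
cv2.imwrite("pics/m3.png",o)
E
```

```text
t: 4.75
tcp_pos: [0.5091, -0.1079, 0.29]
orientation: [-3.093, -0.55, 0.002]
ft_force: [-0.5, -0.3, -1.2]
grip_width: 0.026
grasp_force: 59.2
[[0.9388, 0.3446, -0.0011, 0.5091], [0.3446, -0.9388, 0.0004, -0.1079], [-0.0009, -0.0007, -1.0, 0.29], [0.0, 0.0, 0.0, 1.0]]
(560, 697, 3)
```

View pics/wrist3.png

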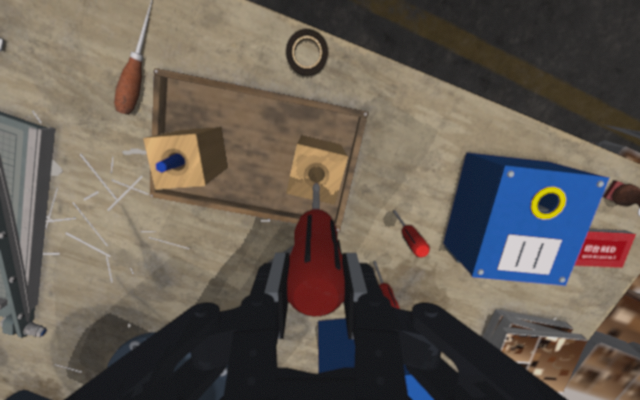

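View pics/m3.png

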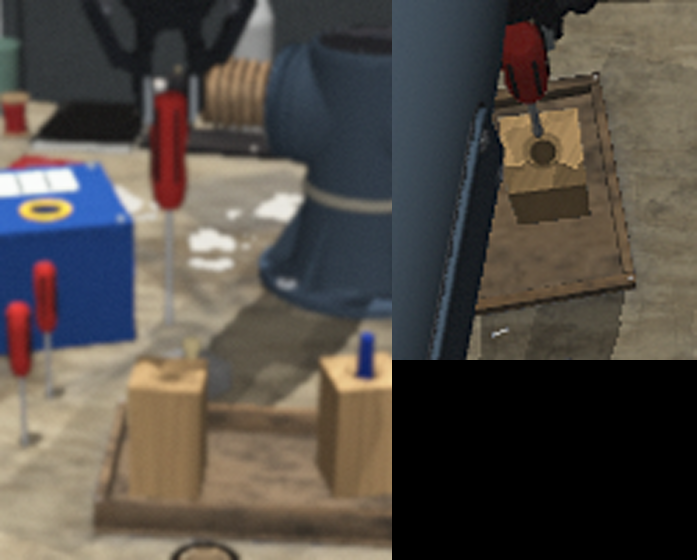

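The wrist view has the socket mouth at about (317,173), the blade end at about (316,183) and the safe's ring at (549,204). In the scene view the tip is at about (320,217) and the mouth at (323.6,232). In the top view the tip is at (282.7,138.4) and the mouth at (283.8,144.9).

```bash
python3 - <<'E'
from h import *
T=np.load("T3.npy");Ti=np.linalg.inv(T)
p,e=tri(ray("scene",(320,216.8)),ray("top",(282.7,138.4)));print("tip",p,e,"tool",(Ti@np.r_[p,1])[:3])
for n,uv in(("wrist",(316,183)),("scene",(320,216.8)),("top",(282.7,138.4))):print(n,"tip@.154",onz(ray(n,uv,T),.154))
for n,uv in(("wrist",(317,173)),("scene",(323.6,232.1)),("top",(283.8,144.9))):print(n,"sock",onz(ray(n,uv,T),.104))
for n in("wrist","scene","top"):
    for c in blobs(cv2.imread(f"pics/{n}3.png"),*YEL,40):
        e=cv2.fitEllipse(c);print(n,"ring",np.round(e[0],1),np.round(e[1],1),onz(ray(n,e[0],T),.108).round(4))
E
```

```text
tip [ 0.50718645 -0.11009705  0.15259794] 0.0015711426566947298 tool [-0.00243133  0.00145418  0.13742034]
wrist tip@.154 [ 0.50786583 -0.1086709   0.154     ]
scene tip@.154 [ 0.51022503 -0.11015526  0.154     ]
top tip@.154 [ 0.50657954 -0.10941761  0.154     ]
wrist sock [ 0.50750906 -0.1101357   0.104     ]
scene sock [ 0.48785522 -0.10693132  0.104     ]
top sock [ 0.50735057 -0.10868333  0.104     ]
wrist ring [547.7 202.6] [28.3 35.6] [ 0.571  -0.3852  0.108 ]
scene ring [199.2 233.7] [ 6.8 16. ] [ 0.5736 -0.3864  0.108 ]
top ring [385.8 276.3] [25.7 26.4] [ 0.2308 -0.3118  0.108 ]
top ring [414.3 113.4] [17.3 18.1] [ 0.5712 -0.3858  0.108 ]
```

```bash
python3 -m pendant '[[0.9,[-2,20,-10],[0,0,0]],[0.9,[-7,55,-10],[0,0,0]],[0.9,[-12,95,-10],[0,0,0]],[0.9,[-17,135,-10],[0,0,0]],[0.9,[-22,175,-10],[0,0,0]],[0.9,[-27,215,-10],[0,0,0]],[0.9,[-32,250,-10],[0,0,0]],[0.9,[-35,270,-10],[0,0,0]],[0.9,[-35,281,-10],[0,0,0]],[0.9,[-35,281,-5],[0,0,0]],[0.9,[-35,281,20],[0,0,0]],[0.9,[-35,281,20],[0,0,0]]]'
python3 - <<'E'
from h import *
T=pose();print(T.round(4).tolist());np.save("T4.npy",T)
for n in("wrist","scene","top"): cv2.imwrite(f"pics/{n}4.png",robot.get_image(n))
b=cv2.imread("pics/scene4.png")[150:290,150:260];c=cv2.imread("pics/top4.png")[80:180,370:470];w=cv2.imread("pics/wrist4.png")[110:310,240:400]
r=lambda i,h:cv2.resize(i,None,fx=h,fy=h,interpolation=2)
o=np.zeros((560,760,3),np.uint8);o[:560,:440]=r(b,4);o[:300,440:740]=r(c,3);w=r(w,1.25);o[305:555,440:640]=w
cv2.imwrite("pics/m4.png",o)
E
```

```text
t: 6.4
tcp_pos: [0.5724, -0.3826, 0.2687]
orientation: [-3.09, -0.55, 0.005]
ft_force: [0.2, 0.4, -1.9]
grip_width: 0.026
grasp_force: 59.4
[[0.9386, 0.345, -0.0034, 0.5724], [0.345, -0.9386, 0.0025, -0.3826], [-0.0023, -0.0035, -1.0, 0.2687], [0.0, 0.0, 0.0, 1.0]]
```

View pics/m4.png

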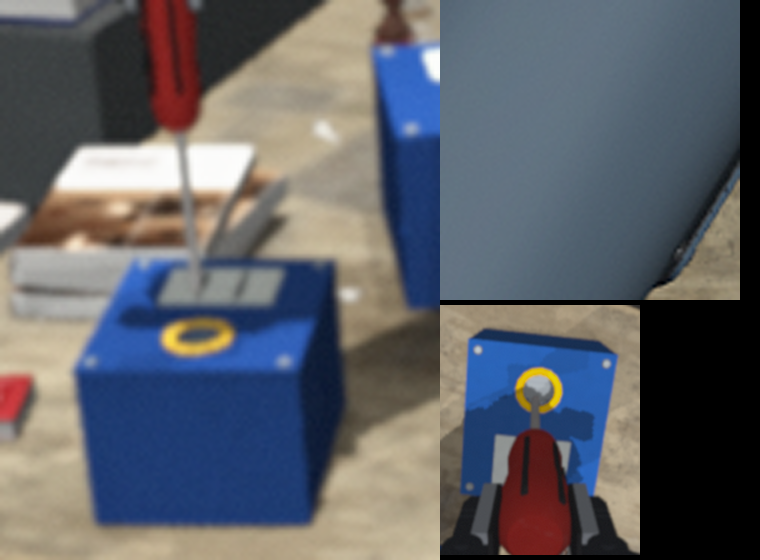

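In the scene view the tip is at about (199.5,220.7), and the ring is at (198,234). In the wrist view the tip is at about (317.6,184), inside the ring's outline. The arm hides the hole from the top camera.

```bash
python3 - <<'E'
from h import *
T=np.load("T4.npy");print(pose()[:3,3])
print("scene tip",onz(ray("scene",(199.5,220.7)),.1325),onz(ray("scene",(199.5,220.7)),.130))
a=ray("wrist",(317.6,184),T);print("wrist tip",onz(a,.1325),tri(a,ray("scene",(199.5,220.7))))
for n in("wrist","scene"):
    for c in blobs(cv2.imread(f"pics/{n}4.png"),*YEL,40):
        e=cv2.fitEllipse(c);print(n,"ring",np.round(e[0],1),np.round(e[1],1),onz(ray(n,e[0],T),.108).round(4))
E
```

```text
[ 0.57346812 -0.38354004  0.27165864]
scene tip [ 0.55502127 -0.39201045  0.1325    ] [ 0.55031913 -0.39456604  0.13      ]
wrist tip [ 0.57037379 -0.38498469  0.1325    ] (array([ 0.57221248, -0.38349983,  0.14141948]), np.float64(0.0014646282395455454))
wrist ring [318.6 177.8] [32. 33.] [ 0.5714 -0.3858  0.108 ]
```

```bash
python3 -m pendant '[[0.9,[0,1,20],[0,0,0]],[0.9,[0,1,40],[0,0,0]],[0.9,[0,1,55],[0,0,0]],[0.9,[0,1,65],[0,0,0]],[0.9,[0,1,72],[0,0,0]],[0.9,[0,1,78],[0,0,0]],[0.9,[0,1,82],[0,0,0]],[0.9,[0,1,82],[0,0,0]],[0.9,[0,1,82],[0,0,0]]]'
python3 - <<'E'
from h import *
cv2.imwrite("pics/s5.png",robot.get_image("scene"));print(pose()[:3,3],robot.state()['ft_force'])
im=robot.get_image("wrist");cv2.imwrite("pics/w5.png",im)
E
```

```text
t: 7.68
tcp_pos: [0.5739, -0.385, 0.1891]
orientation: [3.093, 0.55, 0.001]
ft_force: [0.1, -0.4, 2.4]
grip_width: 0.0263
grasp_force: 59.8
[ 0.57387831 -0.38492599  0.1890369 ] [-0.20486262 -0.01235684  2.32601111]
```

```bash
python3 -m pendant '[[0.9,[0,0,1.5],[0,0,0]],[0.9,[0,0,3],[0,0,0]],[0.9,[0,0,3],[0,0,0]],[0.9,[0,0,3],[0,0,0]],[0.9,[0,0,3],[0,0,0]],[0.9,[0,0,3],[0,0,0]],[0.9,[0,0,3],[0,0,0]],[0.9,[0,0,3],[0,0,0]]]'
python3 - <<'E'
from h import *
im=robot.get_image("wrist");cv2.imwrite("pics/w5.png",im);print(pose().round(4).tolist())
E
```

```text
t: 8.78
tcp_pos: [0.5738, -0.3848, 0.1857]
orientation: [-3.093, -0.55, 0.0]
ft_force: [-1.0, 0.1, 1.8]
grip_width: 0.0262
grasp_force: 59.9
[[0.9388, 0.3446, -0.0, 0.5737], [0.3446, -0.9388, 0.0001, -0.3848], [0.0, -0.0001, -1.0, 0.1857], [0.0, 0.0, 0.0, 1.0]]
```

View pics/w5.png

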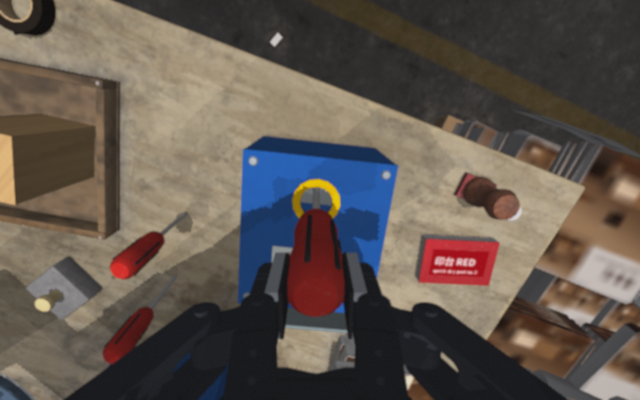

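The wrist view shows the blade in the ring at (316,200), with a grey strip near (345,320) that is possibly the drawer front. I'll press slightly more, wait, then lift and check the drawer.

```bash
python3 -m pendant '[[0.9,[0,0,1],[0,0,0]],[0.9,[0,0,2],[0,0,0]],[0.9,[0,0,2],[0,0,0]],[0.9,[0,0,2],[0,0,0]]]'
python3 -m pendant '[[0.9,[0,0,-10],[0,0,0]],[0.9,[0,0,-30],[0,0,0]],[0.9,[0,0,-55],[0,0,0]],[0.9,[0,0,-80],[0,0,0]],[0.9,[0,0,-100],[0,0,0]],[0.9,[0,0,-115],[0,0,0]],[0.9,[0,0,-115],[0,0,0]],[0.9,[0,0,-115],[0,0,0]]]'
python3 - <<'E'
from h import *
T=pose();np.save("T6.npy",T);im=robot.get_image("wrist");cv2.imwrite("pics/w6.png",im);print(T.round(4).tolist())
E
```

```text
t: 9.32
tcp_pos: [0.5743, -0.385, 0.1853]
orientation: [3.092, 0.55, 0.003]
ft_force: [-0.9, 0.6, 11.3]
grip_width: 0.026
grasp_force: 60.8
t: 10.32
tcp_pos: [0.5736, -0.3847, 0.2976]
orientation: [-3.092, -0.55, 0.002]
ft_force: [-0.3, 1.1, -2.3]
grip_width: 0.0262
grasp_force: 59.4
[[0.9387, 0.3446, -0.0014, 0.5736], [0.3446, -0.9387, 0.0011, -0.3847], [-0.0009, -0.0015, -1.0, 0.2976], [0.0, 0.0, 0.0, 1.0]]
```

View pics/w6.png

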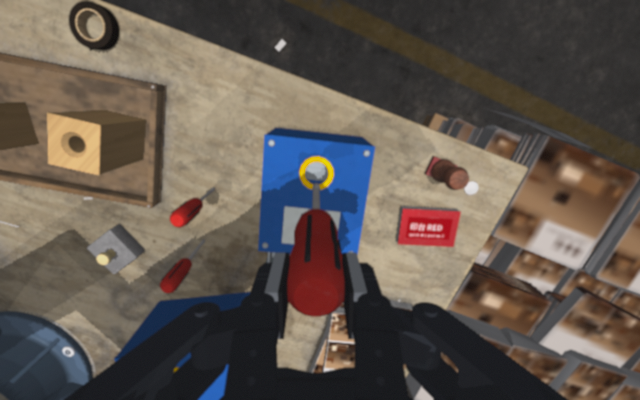

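The plate looks grey in the ring at (316,172), and the socket mouth is at (76,144). The drawer is hidden behind the fingers, so I'll go back above the socket and check from there.

```bash
python3 -m pendant '[[0.9,[2,-20,0],[0,0,0]],[0.9,[7,-55,0],[0,0,0]],[0.9,[12,-95,0],[0,0,0]],[0.9,[17,-135,0],[0,0,0]],[0.9,[22,-175,0],[0,0,0]],[0.9,[27,-215,0],[0,0,0]],[0.9,[32,-250,0],[0,0,0]],[0.9,[34,-272,0],[0,0,0]],[0.9,[34.5,-282,0],[0,0,0]],[0.9,[34.5,-282,10],[0,0,0]],[0.9,[34.5,-282,15],[0,0,0]],[0.9,[34.5,-282,15],[0,0,0]]]'
python3 -m pendant '[[0.9,[0,0,0],[0,0,0]],[0.9,[0,0,0],[0,0,0]]]'
python3 - <<'E'
from h import *
T6=np.load("T6.npy");print("sock from w6",onz(ray("wrist",(76,144),T6),.104))
T=pose();np.save("T7.npy",T);print(T.round(4).tolist())
for n in("wrist","scene","top"): cv2.imwrite(f"pics/{n}7.png",robot.get_image(n))
b=cv2.imread("pics/scene7.png")[160:300,280:370];c=cv2.imread("pics/top7.png")[90:220,240:500];w=cv2.imread("pics/wrist7.png")[120:330,240:640]
r=lambda i,h:cv2.resize(i,None,fx=h,fy=h,interpolation=2)
o=np.zeros((595,780,3),np.uint8);o[:560,:360]=r(b,4);o[:208,360:776]=r(c,1.6);w=r(w,1.05);o[220:220+w.shape[0],360:360+w.shape[1]]=w
cv2.imwrite("pics/m7.png",o)
E
```

```text
t: 11.88
tcp_pos: [0.5088, -0.1089, 0.2828]
orientation: [-3.093, -0.548, 0.002]
ft_force: [-0.2, -0.1, -2.2]
grip_width: 0.0259
grasp_force: 59.5
t: 12.12
tcp_pos: [0.5091, -0.1085, 0.2838]
orientation: [3.093, 0.549, 0.0]
ft_force: [0.2, -0.2, -0.2]
grip_width: 0.0259
grasp_force: 59.5
sock from w6 [ 0.50501541 -0.10801894  0.104     ]
[[0.9389, 0.3442, 0.0002, 0.5091], [0.3442, -0.9389, 0.0, -0.1085], [0.0002, 0.0, -1.0, 0.2838], [0.0, 0.0, 0.0, 1.0]]
```

View pics/m7.png

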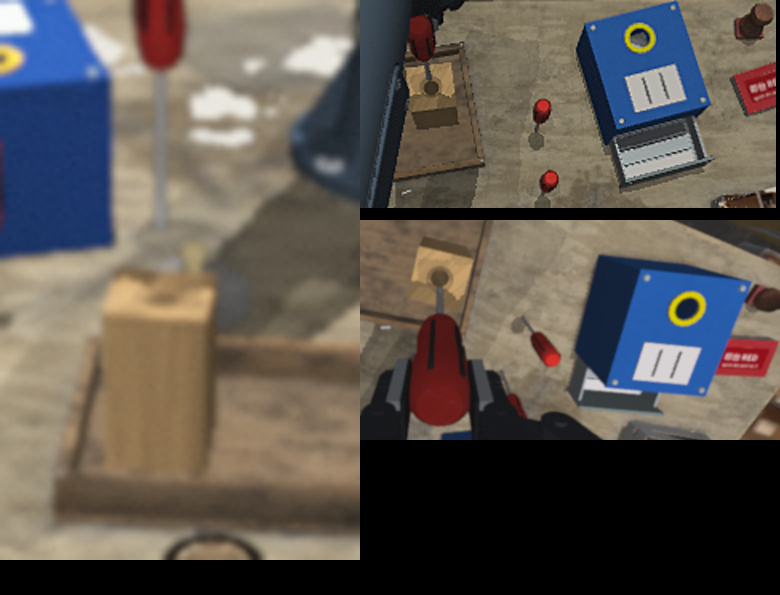

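The drawer is fully out in the top view, with the open box below the safe. The tip and socket look aligned in the top view, with the mouth at about (284.5,145). I'll verify where the mouth should project in the scene view.

```bash
python3 - <<'E'
from h import *
def proj(n,P,T=None):
    m=robot.camera_model(n);K=np.array([[m['fx'],0,m['cx']],[0,m['fy'],m['cy']],[0,0,1]])
    W=np.linalg.inv(m['world_from_camera'] if n!='wrist' else T@m['hand_eye'])
    return cv2.projectPoints(np.array([P],float),cv2.Rodrigues(W[:3,:3])[0],W[:3,3],K,np.array(m['dist_coeffs']))[0][0,0].round(1)
T=np.load("T7.npy")
for z in(.104,.0):
  for P in((.5075,-.1093,z),(.5375,-.1093,z),(.4775,-.1093,z)):
    p=proj("scene",P);print(P,"crop",(p-[280,160])*4,"top",proj("top",P),"wrist",proj("wrist",P,T))
P=(.508,-.110,.148);print("tip",(proj("scene",P)-[280,160])*4,proj("top",P),proj("wrist",P,T))
# dark mouth in top & wrist
for n,(u,v) in(("top",(284,145)),("wrist",(317,176))):
    im=cv2.imread(f"pics/{n}7.png")[v-14:v+15,u-14:u+15]
    print(n);print(im.mean(2).astype(int)[::2,::2])
E
```

```text
(0.5075, -0.1093, 0.104) crop [162.4 302.8] top [284.1 144.8] wrist [315.8 174. ]
(0.5375, -0.1093, 0.104) crop [150.  326.4] top [284.  131.1] wrist [324.9 149.7]
(0.4775, -0.1093, 0.104) crop [174.4 280.4] top [284.2 158.7] wrist [307.1 197.1]
(0.5075, -0.1093, 0.0) crop [162.8 455.6] top [286.7 157.3] wrist [315.7 158.1]
(0.5375, -0.1093, 0.0) crop [150.4 481.6] top [286.7 144.7] wrist [322.8 138.7]
(0.4775, -0.1093, 0.0) crop [174.4 430.4] top [286.8 170. ] wrist [308.8 176.8]
tip [161.2 235.2] [283.2 138.6] [316.7 183.3]
top
[[ 54  52  53 107 129  84  52 135 116 122 117 122 114 140  78]
 [127 130 131 126 140 107  48 135 116 119 118 124 129 140  75]
 [126 132 125 135 122 102  55 114 129 125 132 123 133 137  85]
 [133 114 112 121 117 126  55  57 121 132 125 129 134 134  91]
 [138 109 118 119 117  94  54  47 100  90 126 135 133 134  90]
 [128 111 121 119  93  95  48  43  39  99 105 135 134 132  86]
 [127 124 118 114  91  53  47  48  48  37 105 133 134 126 126]
 [ 68 143 117 120  92  48  45  49  50  36 103 133 126 131 133]
 [ 42 139 117 116 104  76  42  47  48  78 107 137 126 126 14
[... 633 characters left out ...]
0 148]
 [130 109 100  81  69  70  71  72  70  73 100 114 133 146 148]
 [123 103  94  66  66  70  72  71  69  67  85 110 119 145 151]
 [117 106  88  64  66  67  71  71  69  66  70 107 115 144 155]
 [116 112  89  63  64  62  68  72  70  66  71 111 117 145 156]
 [120 121 105  66  61  61  66  70  69  66  90 123 125 149 155]
 [107 100 103  77  62  62  64  66  69  80 121 129 131 152 155]
 [103  97  95  94  77  68  65  68  90 122 131 128 142 155 155]
 [111 106  99  99  96  82  81  83 111 128 128 136 152 155 153]
 [112 114 108  99  96  83  88  88  92  99 120 150 155 152 147]
 [115 114 113 109 100  78  85  88  86  95 109 134 144 145 148]
 [115 112 111 114 109  82  80  81  85  98  99  99 110 140 150]]
```

Projections agree to within 1–2 mm, well within the bore clearance of 6 mm. I'll insert.

```bash
python3 -m pendant '[[0.9,[0,0,20],[0,0,0]],[0.9,[0,0,40],[0,0,0]],[0.9,[0,0,55],[0,0,0]],[0.9,[0,0,68],[0,0,0]],[0.9,[0,0,82],[0,0,0]],[0.9,[0,0,97],[0,0,0]],[0.9,[0,0,112],[0,0,0]],[0.9,[0,0,122],[0,0,0]],[0.9,[0,0,130],[0,0,0]],[0.9,[0,0,135],[0,0,0]],[0.9,[0,0,135],[0,0,0]],[0.9,[0,0,135],[0,0,0]]]'
```

```text
t: 13.78
tcp_pos: [0.5092, -0.1082, 0.1491]
orientation: [3.093, 0.55, 0.001]
ft_force: [-0.3, -0.4, -1.8]
grip_width: 0.0261
grasp_force: 59.5
```

```bash
python3 -m pendant '[[0.9,[0,0,2],[0,0,0]],[0.9,[0,0,2],[0,0,0]],[0.5,[0,0,2],[0,0,0]],[0.3,[0,0,2],[0,0,0]],[0,[0,0,2],[0,0,0]],[0,[0,0,2],[0,0,0]],[0,[0,0,2],[0,0,0]],[0,[0,0,2],[0,0,0]],[0,[0,0,2],[0,0,0]]]'
python3 -m pendant '[[0,[0,0,-10],[0,0,0]],[0,[0,0,-40],[0,0,0]],[0,[0,0,-80],[0,0,0]],[0,[0,0,-130],[0,0,0]],[0,[0,0,-170],[0,0,0]],[0,[0,0,-170],[0,0,0]],[0,[0,0,-170],[0,0,0]]]'
python3 - <<'E'
from h import *
print(robot.state()['grip_width'])
b=robot.get_image("scene")[160:300,160:440];c=robot.get_image("wrist")[60:340,100:640]
b=cv2.resize(b,None,fx=2,fy=2);o=np.zeros((570,560,3),np.uint8);o[:280]=b;o[285:565,:540]=c
cv2.imwrite("pics/m8.png",o)
E
```

```text
t: 14.9
tcp_pos: [0.5089, -0.1082, 0.1467]
orientation: [-3.093, -0.55, 0.0]
ft_force: [-0.1, -0.1, 0.4]
grip_width: 0.0854
grasp_force: 0.0
t: 15.78
tcp_pos: [0.5089, -0.1082, 0.3167]
orientation: [-3.093, -0.55, -0.0]
ft_force: [-0.6, 0.2, -0.5]
grip_width: 0.0854
grasp_force: 0.0
0.08539139309939885
```

View pics/m8.png

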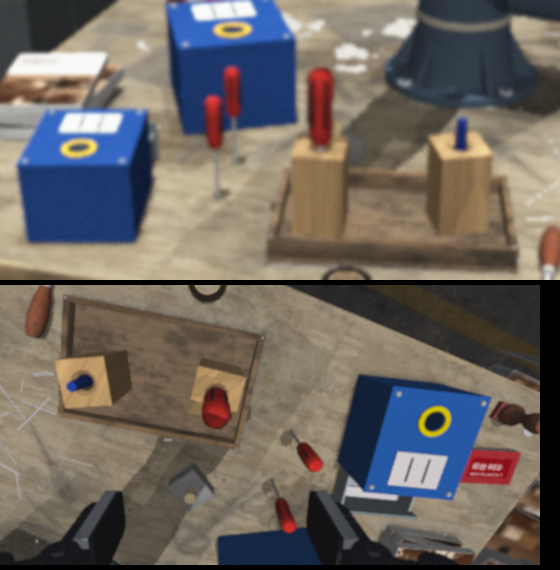

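The screwdriver stands upright and fully down in its stand. The drawer is out, the marker is undisturbed and the gripper is clear.

```bash
python3 -c "
from rig import robot
print(robot.hand_in())"
```

```text
the job is handed in; nothing more can be done
None
```

I opened the safe's drawer with the screwdriver, stood it back in its own stand without disturbing the marker, and handed the job in at about 16 s of the 64 s allowed; no verdict came back.

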